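# Tip the limes and grapefruit over the citrus sizer

## Task

Pick up the blue trough of fruit by its handle and tip it gently, mouth low over the head of the wooden sizer, so that the fruit rolls down the ramp and sorts itself: both limes through the opening into the first bay, the grapefruit over it into the end bay. Then set the empty trough back down upright on the counter. Do not touch the fruit itself, let none fall on the counter or drop onto the ramp from a height, and leave the other things where they are.

Things in the scene. Friction and masses are not known exactly. Their poses are not given: they have to be found in the camera images.
- sizer: Fixed wooden citrus sizer, 342 mm long (its y), 188 wide (its x), 203 high. Origin: centre of its underside under the ramp's middle line, 150 mm from the head edge; axes level and upright. A V trough of planks runs down from the head (+y end) towards -y: 70 mm of closed head sloping 10 deg, then 134 mm sloping 26 deg with a 66 mm wide opening along its middle, then it ends over the last bay.
- head (a point): Where fruit should land: middle line of the sizer's closed head, 30 mm in from its open upper edge, on the surface, 151 mm above the counter. The planks rise 15 deg to each side, to guards 144 mm apart whose tops are 47 mm above the middle line. From here fruit rolls down by itself: limes drop through the opening, the grapefruit rides over it. A lime that rushes in may jump the opening.  Axes as the sizer.
- bay_limes (a point): Middle of the first bay, under the 66 mm opening, 6 mm above the counter; the bay is 128 mm long (along the sizer's y), 144 mm wide, its floor slightly ridged along the middle (18 mm up, 9 mm at the sides): where both limes must end, side by side. Axes as the sizer.
- bay_grapefruit (a point): Middle of the floor (6 mm above the counter) of the end bay, beyond the lower end of the ramp, 128 mm long, 144 mm wide: where the grapefruit must end. Axes as the sizer.
- trough: Loose blue tin trough, 274 mm long (its y), 116 wide over the straps, 0.24 kg empty, 0.8 kg full. Origin: centre of its underside, z up. Floor 4 mm thick, walls 48 mm high (rear, +y: 60); open mouth at the -y end. The last 45 mm of floor rises 6 deg to the mouth as a lip: fruit rolls out once it is tipped mouth-down some 7 to 17 deg (fruits that touch hold each other back). The three fruits lie in one row, in any order.
- trough_handle (a point): Centre of the trough's handle, 130 mm above the trough's origin: a flat wooden bar across the trough (along its x), 16 mm thick (along its y: pinch it this way, from above), 30 mm tall, 108 mm between the straps at its ends. Its underside is 115 mm up; the fruit below reaches up to 100 mm. Axes as the trough.
- trough_mouth (a point): Middle of the trough's mouth edge: 137 mm from the trough's origin along -y and 8 mm above its underside (the lip is 4 mm thick; this point lies within 2 mm of its upper surface). Axes as the trough.
- lime_a: A green lime, 58 mm across, about 95 g; origin at its centre. Its axes turn as it rolls and mean nothing.
- lime_b: The other green lime, the same size and weight; origin at its centre.
- grapefruit: Yellow-orange grapefruit, 96 mm across, about 360 g; origin at its centre. Its axes turn as it rolls.
- jar: Clear glass jar with a steel screw-top lid and cocoa inside, 90 mm wide, 150 mm high; bystander, origin at the centre of its underside.
- salt_cellar: Blue ceramic salt cellar, 80 mm wide, 75 mm high; bystander, origin at the centre of its underside.
- spatula: Yellow silicone spatula with wooden handle, 270 mm long along its x, lying flat; bystander, origin at its middle, underneath.
- mug: White ceramic mug, 84 mm wide, 85 mm high; bystander, origin at the centre of its underside.
Things that resemble listed ones, but are neither listed nor needed, are in the scene too. Leave any pink look-alike of the grapefruit alone. Leave any red look-alike of the lime_b alone.

How it is judged:
By the outcome, as a careful person would: the job done as asked, in the order asked, and still so for the second after the job is handed in, with the robot touching nothing.
It also fails if it takes over 58 s, if anything falls off the work surface, if the arm or the gripper's body presses on something with over 40 N, if the wrist force passes 120 N, or if a joint passes its speed limit or range.

## Robot

A 7-joint arm with a two-finger parallel gripper is mounted at the origin on the work surface. World frame = base frame: x ahead of the robot, y to its left, z up, the work surface at z = 0. Lengths are in m, angles in rad, forces in N, time in s.
With the tool pointing down it reaches from about 0.35 to 0.9 m from the base axis. Payload 19.9 kg.
Tool frame: the origin (TCP) lies at the very end of the fingers, on their centre line; the grasp point (between the pads) lies 19 mm behind it (grip_point_offset is the distance from the TCP to the grasp point, in m); z points along the fingers, y is the line along which they close (so a half turn about z gives the same grasp; the last joint's range is limited). The gripper opens to 85 mm and grips with 20 to 120 N. Pads are 22 mm wide; open, the fingers measure 114 mm over their backs; the gripper's body (76 mm by 85 mm) begins 54 mm behind the grasp point. The pads swing forward as they close: fully open they stand 13 mm farther back than shut.
Start: joints at [-1.333, 0.417, -0.01, 1.614, 0.005, 1.111, -0.053], TCP at [0.173, 0.601, 0.231] pointing down, gripper open.
Joint ranges: [-2.81, 2.81], [-0.39, 2.02], [-1.27, 1.25], [0.06, 2.57], [-1.19, 4.33], [0.19, 2], [-2.82, 2.82]. Speed limits (rad/s): [1.89, 1.89, 2.39, 2.39, 3.01, 3.01, 3.01].

## Interface

Orientations are given as a rotation vector (axis times angle).
In Python, from bench import * gives the robot as it stands. The module is installed in compiled form; this text tells all that it offers.
- The arm moves only by the tool jog_arm, never from a script. Its argument "increments" is a list of rows, each a list of 7 numbers: the turn, a rotation vector about the tool's x, y, z as a fraction of full scale, then the shift along the tool's x, y, z as a fraction of full scale, then the opening, from 0 (shut) to 1 (fully open). A call has 1 to 20 rows; each row is the pose to reach, as a shift and turn from the pose commanded when the call began, along the tool's axes at that moment; what a row does not reach only later rows make up. Full scale, the value 1, is 0.1 m for a shift and 45 degrees for a turn. A row lasts 1/8 s, in which the tool goes at most 62.5 mm and 10.7 degrees, less where a joint would pass 70% of its speed; a pose out of reach is approached as far as the arm can. A call with a number of a shift or a turn outside -1 to 1 is refused whole. A call with a gripper value outside its range is refused whole. The fingers move at their own pace and stop on an object; the grip force is fixed at half the most. Time passes only in rows, so rows that repeat a pose let the fingers close. It gives the time, the measured TCP pose, the force, the opening and the grip force at its end, in the units of the state.
- observe(): the state, without advancing time (a new reading comes with each control period).
- get_image(name): name is "scene" or "side" or "wrist"; returns a dict with "color" (480x640x3 uint8, red, green, blue), "depth" (480x640 float32, m along the optical axis (not along the pixel's ray), 0 where there is no reading), "vfov" (degrees; the focal length in pixels is half the picture's height over the tangent of half this angle, whatever the lens; pixels are square), "cx", "cy" (the principal point, pixels), "world_from_camera" (4x4, takes a point from camera to world coordinates). Camera axes: x right, y up, looking along -z (the intrinsics and any distortion apply to the point x, -y, -z); pixel columns grow to the right and rows downward; lengths in m; the calibration is good to about 2 mm. The wrist camera is an equidistant fisheye: a pixel r from the principal point sees the ray r / f radians off the axis. A picture is of the moment at which its call begins.
- job_done(): hands the job in; it is judged then, once.
Trained networks look in the newest picture that a camera, given by its name, has taken for a name from the list of things; names that differ only in an ending like _2 or _b are one class to them, and where a whole thing is asked for, a point or a joint stands for the part that bears it (a point fixed in the world has none). Each returns a list of dicts, best first, with "p" (0 to 1); they miss things now and then, are a little off and sometimes report something else, mostly with a low value. They report only what shows in the picture. A call takes as long as a camera call. They do not tell look-alikes from the thing itself.
- search_frame(camera, label): "position" ([x, y, z] in m, in world coordinates, good to about 4 mm: the middle of the surface that is visible of it).
- landmark_of(camera, label): "position" ([x, y, z] in m, in world coordinates, good to about 4 mm: a listed point, or the origin of a listed thing).
The state is a dict: "time_s": time; "joint_positions": joint angles; "dq": joint speeds; "tau": joint torques, N m; "position": TCP position; "eef_rot": TCP orientation; "wrist_force": force on the tool from outside, world axes, zero at the start; "ft_torque": the same for the moment, N m; "width": finger opening in m; "gripper_force": force on a finger pad.
Only numpy, scipy, OpenCV 4.12 (cv2) and the standard library are available. Lean on these libraries where they do the work, as an engineer would, in place of code of your own. Each camera call takes 0.05 s, during which the arm holds its last target. There are 200 camera calls.

## Working session

There is one attempt and no reset: what is moved stays moved. The work goes in short steps, Python scripts to look and compute and a tool call to move; the robot and the scene stay as the last step left them, time stands still between calls to the robot, and variables do not carry over. Pictures are saved under pics/ and viewed, at most 10 in all, crops included, and the job is handed in when it is done.

Besides the shell and the picture viewer there is one more tool, called in YAML: its name, and indented under it one key for each argument. jog_arm: Moves the arm, as the interface text tells. Its arguments: {"type":"object","properties":{"increments":{"type":"array","items":{"type":"array","items":{"type":"number","minimum":-1,"maximum":1}}}},"required":["increments"]}

```bash
mkdir -p pics; cat > h.py <<'E'
from bench import *
import numpy as np, cv2
from scipy.spatial.transform import Rotation as R
def save(n,f,crop=None,scale=1):
    im=get_image(n); c=im["color"][:,:,::-1]
    if crop: x0,y0,x1,y1=crop; c=c[y0:y1,x0:x1]
    cv2.imwrite("pics/"+f,cv2.resize(c,None,fx=scale,fy=scale)); return im
def pix(im,p):
    q=np.linalg.inv(im["world_from_camera"])@np.append(p,1)
    f=240/np.tan(np.radians(im["vfov"]/2)); return (im["cx"]+f*q[0]/-q[2], im["cy"]-f*q[1]/-q[2])
def cloud(im):
    f=240/np.tan(np.radians(im["vfov"]/2)); d=im["depth"]; v,u=np.mgrid[:480,:640]
    P=np.stack([(u-im["cx"])/f*d,-(v-im["cy"])/f*d,-d,np.ones_like(d)],-1)@im["world_from_camera"].T
    return P[...,:3]
E
python3 - <<'E'
from h import *
np.set_printoptions(precision=3,suppress=True)
s=observe(); print(s)
ims={c:save(c,f"{c}1.png") for c in("scene","side")}
for c in ims:
    for n in["sizer","head","bay_limes","bay_grapefruit","trough","trough_handle","trough_mouth","lime_a","grapefruit"]:
        for r in landmark_of(c,n)[:4]: print(c,n,round(r["p"],2),np.array(r["position"]),np.round(pix(ims[c],r["position"])))
E
```

```text
{'time_s': 0.0, 'joint_positions': array([-1.333,  0.418, -0.01 ,  1.614,  0.005,  1.111, -0.053]), 'dq': array([ 0.   , -0.   , -0.   ,  0.   ,  0.   , -0.   , -0.001]), 'tau': array([ -0.001, -86.444,   0.678, -43.491,   0.019,   0.007,   0.   ]), 'position': array([0.172, 0.6  , 0.231]), 'eef_rot': array([-0.438, -3.111,  0.002]), 'wrist_force': array([-0.778,  0.376, -0.402]), 'ft_torque': array([-0.032,  0.021,  0.022]), 'gripper_force': 0.0, 'width': 0.0849532696507388}
scene sizer 0.81 [ 0.557 -0.076  0.002] [253. 275.]
scene sizer 0.2 [ 0.75   0.217 -0.006] [322. 363.]
scene head 0.9 [0.556 0.042 0.152] [291. 241.]
scene bay_limes 0.66 [ 0.553 -0.056  0.01 ] [260. 274.]
scene bay_grapefruit 0.82 [ 0.556 -0.192  0.003] [217. 263.]
scene trough 0.82 [ 0.443  0.362 -0.001] [422. 298.]
scene trough_mouth 0.64 [0.347 0.268 0.007] [399. 265.]
scene lime_a 0.86 [0.239 0.459 0.03 ] [478. 256.]
scene lime_a 0.74 [ 0.558 -0.06   0.009] [258. 275.]
scene lime_a 0.62 [0.448 0.365 0.034] [425. 289.]
scene lime_a 0.51 [0.394 0.311 0.034] [410. 271.]
scene grapefruit 0.85 [0.325 0.614 0.048] [534. 284.]
scene grapefruit 0.74 [0.502 0.423 0.055] [443. 303.]
scene grapefruit 0.52 [0.448 0.362 0.132] [429. 258.]
side sizer 0.58 [ 0.557 -0.08  -0.   ] [343. 308.]
side head 0.69 [0.556 0.038 0.15 ] [339. 233.]
side bay_limes 0.6 [ 0.551 -0.059  0.002] [339. 302.]
side bay_grapefruit 0.81 [ 0.562 -0.193  0.001] [350. 343.]
side trough 0.81 [0.443 0.36  0.   ] [290. 202.]
side trough_mouth 0.86 [0.344 0.267 0.006] [257. 222.]
side trough_mouth 0.31 [ 0.558 -0.081  0.003] [343. 307.]
side lime_a 0.83 [0.389 0.308 0.029] [272. 206.]
side lime_a 0.78 [0.45  0.367 0.035] [292. 192.]
side lime_a 0.53 [0.234 0.461 0.026] [222. 179.]
side grapefruit 0.98 [0.327 0.618 0.05 ] [251. 144.]
side grapefruit 0.88 [0.503 0.423 0.052] [308. 176.]
```

View pics/scene1.png

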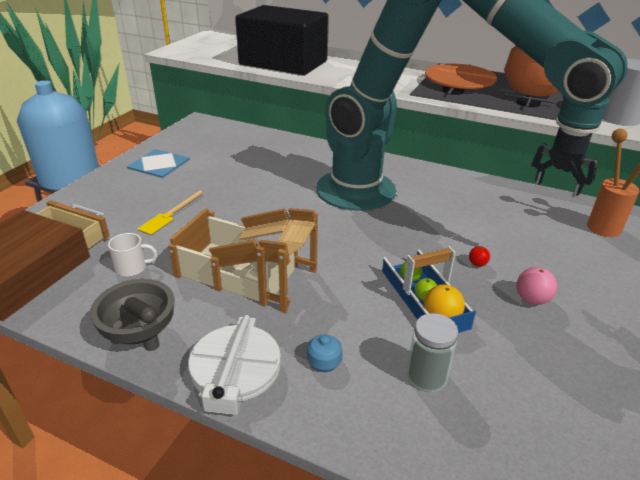

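View pics/side1.png

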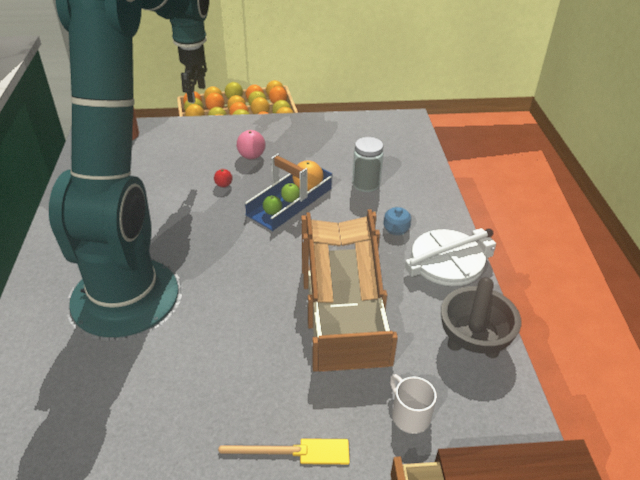

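The scene picture shows the blue trough at (425,290). From the mouth back it holds a green lime (412,270), a green lime (425,289) and the orange grapefruit (444,302). The look-alikes are the red lime (480,256) and the pink grapefruit (537,286), both lying loose on the counter. The trough holding green and orange fruit, with the brown handle at (433,258), is the one meant. The side picture agrees: trough (290,200), sizer head (340,230), jar (368,163) close to the trough.

I'll refine the handle and sizer positions from depth, and confirm in one crop.

```bash
python3 - <<'E'
from h import *
np.set_printoptions(precision=4,suppress=True)
for c in("scene","side"):
    im=save(c,f"{c}2.png",(360,220,580,370) if c=="scene" else (220,120,400,260),3.5)
    P=cloud(im); X=P[...,0];Y=P[...,1];Z=P[...,2]
    m=(abs(X-.443)<.09)&(abs(Y-.361)<.09)&(Z>.12)&(Z<.16)
    q=P[m]; r=cv2.minAreaRect((q[:,:2]*1000).astype(np.float32)); print(c,len(q),r,q[:,2].min(),np.percentile(q[:,2],98))
    t=q[q[:,2]>.1405]; print("top",len(t), t.mean(0) if len(t) else 0, cv2.minAreaRect((t[:,:2]*1000).astype(np.float32)) if len(t)>5 else 0)
    # sizer high parts
    m=(abs(X-.556)<.13)&(Y>-.3)&(Y<.12)&(Z>.05)
    q=P[m]; print("sizer",cv2.minAreaRect((q[:,:2]*1000).astype(np.float32)), q[:,2].max())
    m=(abs(X-.556)<.01)&(Y>-.02)&(Y<.1)&(Z>.1)
    q=P[m]; q=q[np.argsort(q[:,1])]; print(q[::max(1,len(q)//8)])
    for n in("jar","salt_cellar","trough_handle"):
        for r in landmark_of(c,n)[:2]: print(n,round(r["p"],2),np.array(r["position"]))
E
```

```text
scene 566 ((443.6424560546875, 364.5050048828125), (33.49510192871094, 121.51909637451172), 45.688072204589844) 0.12028422343459633 0.14736974068552133
top 242 [0.4454 0.3655 0.1444] ((442.7449035644531, 365.5322265625), (31.196887969970703, 118.26226806640625), 44.38405227661133)
sizer ((559.972900390625, -96.91529846191406), (193.05718994140625, 345.9682922363281), 0.6639049649238586) 0.20353607043479194
[[0.5629 0.0059 0.1448]
 [0.5537 0.0151 0.148 ]
 [0.5583 0.0231 0.1473]
 [0.554  0.032  0.1504]
 [0.5476 0.0426 0.1497]
 [0.5655 0.0518 0.1551]
 [0.5578 0.0616 0.1532]
 [0.5613 0.0688 0.1578]
 [0.5585 0.0755 0.1521]]
jar 0.67 [0.6902 0.4419 0.0008]
salt_cellar 0.84 [ 0.7478  0.2181 -0.0011]
trough_handle 0.74 [0.4493 0.3621 0.1301]
side 383 ((445.659423828125, 362.71820068359375), (36.831024169921875, 126.85418701171875), 44.47591018676758) 0.12014003241360505 0.14968606681944385
top 176 [0.4459 0.359  0.1453] ((443.7452392578125, 363.39373779296875), (31.51641273498535, 123.22364044189453), 43.97959899902344)
sizer ((558.6842041015625, -98.02029418945312), (192.5455322265625, 350.1968994140625), 0.7482593059539795) 0.20949585407574078
[[ 0.5548 -0.0015  0.1109]
 [ 0.5658  0.004   0.1051]
 [ 0.5645  0.006   0.1442]
 [ 0.5499  0.0121  0.1497]
 [ 0.5585  0.0218  0.1506]
 [ 0.5523  0.0343  0.15  ]
 [ 0.5587  0.0464  0.1491]
 [ 0.552   0.0589  0.1588]
 [ 0.5482  0.0715  0.1584]]
jar 0.59 [ 0.6921  0.4378 -0.0031]
salt_cellar 0.93 [0.7472 0.2228 0.0012]
salt_cellar 0.59 [0.4407 0.3655 0.1301]
trough_handle 0.75 [0.4435 0.3633 0.1304]
```

View pics/scene2.png

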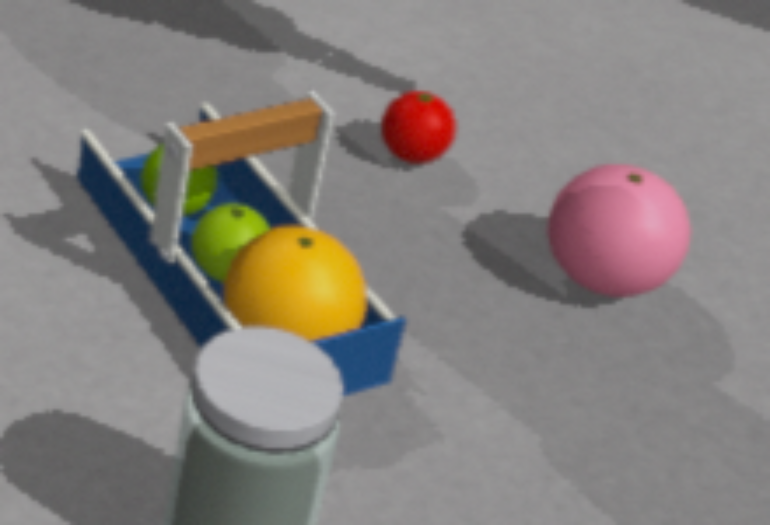

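The crop confirms it. The trough (240,240) holds the green limes at (180,180) and (232,238) and the orange grapefruit at (297,285). The red (420,127) and pink (620,230) fruit lie outside it and stay put.

```bash
cat >> h.py <<'E'
def toolrot(psi,tip=0):
    """tool down, tool y along world angle psi (deg); tip = mouth-down about the trough's x (deg)"""
    p=np.radians(psi); y=np.array([np.cos(p),np.sin(p),0]); z=np.array([0,0,-1.]); x=np.cross(y,z)
    M=np.stack([x,y,z],1); xt=np.array([np.sin(p),-np.cos(p),0])
    return R.from_rotvec(xt*np.radians(tip))*R.from_matrix(M)
def inc(p0,r0,p1,r1):
    t=(r0.inv()*r1).as_rotvec()/np.radians(45); s=r0.inv().apply(np.subtract(p1,p0))/.1
    return np.round(np.r_[t,s],3)
E
python3 - <<'E'
from h import *
np.set_printoptions(precision=4,suppress=True)
s=observe();p0=s["position"];r0=R.from_rotvec(s["eef_rot"])
print(r0.as_matrix())
print(inc(p0,r0,[.444,.363,.231],r0), inc(p0,r0,[.444,.363,.231],toolrot(45)))
E
```

```text
[[-0.9611  0.2762  0.0001]
 [ 0.2762  0.9611 -0.    ]
 [-0.0001 -0.     -1.    ]]
[ 0.     0.     0.    -3.265 -1.535  0.003] [-0.     0.     0.644 -3.265 -1.535  0.003]
```

jog_arm:
  increments:
    - [0, 0, 0, -0.5, -0.235, 0, 1]
    - [0, 0, 0, -1, -0.47, 0, 1]
    - [0, 0, 0, -1, -0.47, 0, 1]

```text
time_s: 1.78
position: [0.2596, 0.5251, 0.2316]
eef_rot: [0.447, 3.108, -0.001]
wrist_force: [0.1, 1.0, -0.5]
width: 0.0856
gripper_force: 0.0
```

jog_arm:
  increments:
    - [0, 0, 0, -0.5, -0.235, 0, 1]
    - [0, 0, 0, -1, -0.47, 0, 1]
    - [0, 0, 0, -1, -0.47, 0, 1]

```text
time_s: 2.15
position: [0.3421, 0.4525, 0.2315]
eef_rot: [0.447, 3.108, -0.001]
wrist_force: [-0.4, 0.8, -0.1]
width: 0.0852
gripper_force: 0.0
```

jog_arm:
  increments:
    - [0, 0, 0.21, -0.5, -0.235, 0, 1]
    - [0, 0, 0.42, -1, -0.47, 0, 1]
    - [0, 0, 0.64, -1, -0.47, 0, 1]
    - [0, 0, 0.644, -1, -0.47, 0, 1]
    - [0, 0, 0.644, -1, -0.47, 0, 1]

```text
time_s: 2.78
position: [0.4211, 0.3834, 0.2312]
eef_rot: [-1.194, -2.906, -0.0]
wrist_force: [-0.2, 0.0, -0.1]
width: 0.0855
gripper_force: 0.0
```

```bash
python3 - <<'E'
from h import *
np.set_printoptions(precision=4,suppress=True)
s=observe();p0=s["position"];r0=R.from_rotvec(s["eef_rot"])
im=save("wrist","w1.png"); s2=landmark_of("wrist","trough_handle"); print([(x["p"],x["position"]) for x in s2], [(x["p"],x["position"]) for x in landmark_of("wrist","trough_mouth")],[(x["p"],x["position"]) for x in landmark_of("wrist","trough")])
print(s["time_s"],p0,inc(p0,r0,[.444,.363,.109],toolrot(45)))
E
```

```text
[(0.57, [0.442, 0.3597, 0.1291])] [(0.65, [0.3481, 0.2704, 0.0103])] [(0.85, [0.4407, 0.3611, 0.0002])]
2.775 [0.4211 0.3834 0.2312] [-0.    -0.     0.007 -0.307  0.016  1.222]
```

View pics/w1.png

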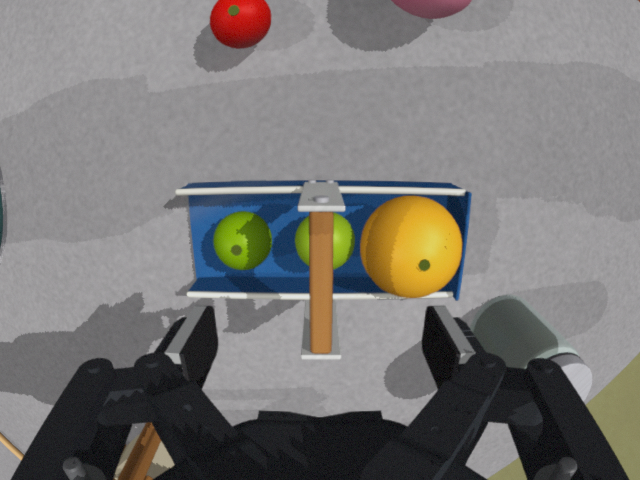

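The trough is square to the fingers in the wrist picture: the bar at (320,280) lies midway between the pads at (195,345) and (455,345). I'll go down onto it.

jog_arm:
  increments:
    - [0, 0, 0.007, -0.16, 0, 0.05, 1]
    - [0, 0, 0.007, -0.305, 0, 0.3, 1]
    - [0, 0, 0.007, -0.305, 0, 0.6, 1]
    - [0, 0, 0.007, -0.305, 0, 0.85, 1]
    - [0, 0, 0.007, -0.305, 0, 1, 1]
    - [0, 0, 0.007, -0.305, 0, 1, 1]

```text
time_s: 3.72
position: [0.4436, 0.36, 0.1306]
eef_rot: [-1.211, -2.899, 0.002]
wrist_force: [-0.2, 0.0, 0.6]
width: 0.0852
gripper_force: 0.0
```

jog_arm:
  increments:
    - [0, 0, 0, 0, 0, 0.1, 1]
    - [0, 0, 0, 0, 0, 0.21, 1]
    - [0, 0, 0, 0, 0, 0.21, 1]
    - [0, 0, 0, 0, 0, 0.21, 0]
    - [0, 0, 0, 0, 0, 0.21, 0]
    - [0, 0, 0, 0, 0, 0.21, 0]
    - [0, 0, 0, 0, 0, 0.21, 0]
    - [0, 0, 0, 0, 0, 0.21, 0]
    - [0, 0, 0, 0, 0, 0.21, 0]
    - [0, 0, 0, 0, 0, 0.21, 0]

```text
time_s: 4.97
position: [0.4438, 0.361, 0.1107]
eef_rot: [1.21, 2.899, 0.001]
wrist_force: [-0.0, 1.1, 4.8]
width: 0.0156
gripper_force: 59.5
```

jog_arm:
  increments:
    - [0, 0, 0, 0, 0, -0.04, 0]
    - [0, 0, 0, 0, 0, -0.12, 0]
    - [0.02, 0, 0, 0, 0, -0.25, 0]
    - [0.05, 0, 0, 0, 0, -0.4, 0]
    - [0.08, 0, 0, 0, 0, -0.55, 0]
    - [0.09, 0, 0, 0, 0, -0.7, 0]
    - [0.09, 0, 0, 0, 0, -0.83, 0]
    - [0.09, 0, 0, 0, 0, -0.92, 0]
    - [0.09, 0, 0, 0, 0, -0.98, 0]
    - [0.09, 0, 0, 0, 0, -1, 0]
    - [0.09, 0, 0, 0, 0, -1, 0]

```text
time_s: 6.35
position: [0.4434, 0.3607, 0.2101]
eef_rot: [-1.199, -2.872, 0.102]
wrist_force: [-0.3, -0.1, -7.6]
width: 0.0151
gripper_force: 58.7
```

```bash
python3 - <<'E'
from h import *
np.set_printoptions(precision=4,suppress=True)
s=observe();p0=s["position"];r0=R.from_rotvec(s["eef_rot"])
print(s["time_s"],p0,s["wrist_force"],s["width"],s["joint_positions"]); print(r0.as_matrix())
im=save("scene","s3.png",(330,130,590,350),3)
print([(x["p"],np.array(x["position"])) for n in("trough","trough_mouth","trough_handle") for c in("scene","side") for x in landmark_of(c,n)[:1]])
# target: tipped 0, raised
r1=toolrot(90,-4)
print(inc(p0,r0,[.556,.215,.33],r1))
E
```

```text
6.35 [0.4434 0.3607 0.2101] [-0.28   -0.1344 -7.5849] 0.015101094617169943 [-0.9103  0.3875  0.2201  1.7247 -0.0861  1.1104  0.1177]
[[-0.7031  0.7093 -0.0504]
 [ 0.7111  0.7013 -0.05  ]
 [-0.0001 -0.071  -0.9975]]
[(0.73, array([0.4393, 0.3526, 0.0995])), (0.55, array([ 0.4419,  0.3578, -0.002 ])), (0.74, array([0.3403, 0.2619, 0.1184])), (0.9, array([0.3418, 0.2647, 0.0046])), (0.56, array([0.4476, 0.361 , 0.2311])), (0.75, array([0.4435, 0.3633, 0.1304]))]
[-0.002 -0.071 -1.005 -1.827 -0.308 -1.18 ]
```

View pics/s3.png

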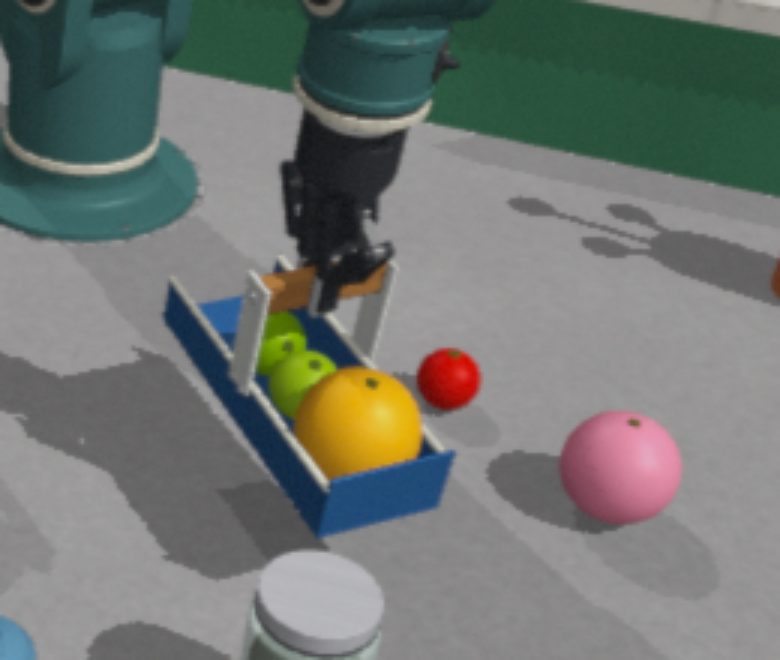

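jog_arm:
  increments:
    - [0, 0, 0, 0, 0, -0.05, 0]
    - [0, 0, 0, -0.01, 0, -0.15, 0]
    - [0, 0, -0.02, -0.04, 0, -0.28, 0]
    - [0, -0.01, -0.07, -0.09, -0.02, -0.42, 0]
    - [0, -0.01, -0.15, -0.16, -0.03, -0.56, 0]
    - [0, -0.02, -0.25, -0.25, -0.04, -0.69, 0]
    - [0, -0.03, -0.37, -0.35, -0.06, -0.8, 0]
    - [0, -0.035, -0.5, -0.46, -0.08, -0.89, 0]
    - [0, -0.045, -0.63, -0.57, -0.1, -0.95, 0]
    - [0, -0.05, -0.75, -0.67, -0.11, -0.98, 0]
    - [0, -0.06, -0.85, -0.76, -0.13, -1, 0]
    - [0, -0.065, -0.93, -0.83, -0.14, -1, 0]
    - [0, -0.07, -0.98, -0.88, -0.15, -1, 0]
    - [0, -0.07, -1, -0.9, -0.15, -1, 0]
    - [0, -0.07, -1, -0.9, -0.15, -1, 0]

```text
time_s: 8.57
position: [0.5013, 0.291, 0.3115]
eef_rot: [-0.006, -3.139, 0.111]
wrist_force: [-0.9, 0.3, -9.0]
width: 0.0153
gripper_force: 58.8
```

```bash
python3 - <<'E'
from h import *
np.set_printoptions(precision=4,suppress=True)
s=observe();p0=s["position"];r0=R.from_rotvec(s["eef_rot"])
print(s["time_s"],p0,s["wrist_force"],s["width"],s["joint_positions"])
print("current tool tip",inc(p0,toolrot(90,-4),p0,r0))
off=lambda tip: toolrot(90,tip)
def tcp(mouth,tip):  # mouth point in tool frame: trough frame y=tool y, z=-tool z, x=-tool x
    return np.array(mouth)-toolrot(90,tip).apply([0,-.137,.111-.008])
for tip,mz in((-4,.22),(0,.20),(6,.176),(10,.176),(15,.176),(18,.176)):
    t=tcp([.556,.055,mz],tip); print(tip,t,inc(p0,r0,t,toolrot(90,tip)))
E
```

```text
8.575 [0.5013 0.291  0.3115] [-0.8868  0.2568 -8.9891] 0.015268545188529591 [-0.7327  0.2944  0.1549  1.6084  0.0143  1.2815  0.9791]
current tool tip [0.001 0.001 0.005 0.    0.    0.   ]
-4 [0.556  0.1989 0.3132] [-0.001 -0.001 -0.005 -0.55  -0.919  0.048]
0 [0.556 0.192 0.303] [-0.09  -0.001 -0.005 -0.551 -0.98   0.154]
6 [0.556  0.1805 0.2928] [-0.223 -0.    -0.005 -0.551 -1.088  0.264]
10 [0.556  0.172  0.3012] [-0.312 -0.    -0.005 -0.551 -1.178  0.186]
15 [0.556  0.1607 0.3109] [-0.423  0.    -0.005 -0.552 -1.298  0.097]
18 [0.556  0.1535 0.3163] [-0.49   0.    -0.005 -0.552 -1.374  0.049]
```

jog_arm:
  increments:
    - [0, 0, 0, -0.02, -0.02, 0, 0]
    - [0, 0, 0, -0.05, -0.07, 0, 0]
    - [0, 0, 0, -0.1, -0.15, 0, 0]
    - [0, 0, 0, -0.17, -0.25, 0, 0]
    - [0, 0, 0, -0.24, -0.37, 0.01, 0]
    - [0, 0, 0, -0.31, -0.49, 0.02, 0]
    - [0, 0, 0, -0.38, -0.61, 0.03, 0]
    - [0, 0, -0.005, -0.44, -0.72, 0.04, 0]
    - [0, 0, -0.005, -0.49, -0.81, 0.05, 0]
    - [0, 0, -0.005, -0.53, -0.88, 0.05, 0]
    - [0, 0, -0.005, -0.55, -0.91, 0.05, 0]
    - [0, 0, -0.005, -0.55, -0.92, 0.05, 0]
    - [0, 0, -0.005, -0.55, -0.92, 0.05, 0]

```text
time_s: 10.2
position: [0.5557, 0.1992, 0.3126]
eef_rot: [0.001, -3.139, 0.111]
wrist_force: [1.1, 0.1, -8.9]
width: 0.0151
gripper_force: 58.8
```

```bash
cat >> h.py <<'E'
def tcp(mouth,tip): return np.array(mouth)-toolrot(90,tip).apply([0,-.137,.111-.008])
E
python3 - <<'E'
from h import *
np.set_printoptions(precision=4,suppress=True)
s=observe();p0=s["position"];r0=R.from_rotvec(s["eef_rot"])
print(s["time_s"],p0,s["wrist_force"])
a=save("side","s4.png",(270,160,430,300),4); get_image("scene")
print([(n,c,x["p"],np.array(x["position"])) for n in("trough","trough_mouth","head") for c in("scene","side") for x in landmark_of(c,n)[:1]])
for tip,mz in((-4,.22),(0,.20),(3,.176),(5,.174),(8,.174),(12,.174),(16,.174)):
    t=tcp([.556,.055,mz],tip); print(tip,t,inc(p0,r0,t,toolrot(90,tip)))
E
```

```text
10.2 [0.5557 0.1992 0.3126] [ 1.1321  0.1218 -8.8774]
[('trough', 'scene', 0.97, array([0.5529, 0.1872, 0.1996])), ('trough', 'side', 0.56, array([0.5523, 0.1871, 0.2034])), ('trough_mouth', 'side', 0.97, array([0.5526, 0.0562, 0.217 ])), ('head', 'scene', 0.96, array([0.5558, 0.0453, 0.1502])), ('head', 'side', 0.97, array([0.5562, 0.0454, 0.1518]))]
-4 [0.556  0.1989 0.3132] [-0.001 -0.001  0.001 -0.003 -0.004 -0.006]
0 [0.556 0.192 0.303] [-0.09  -0.001  0.001 -0.003 -0.065  0.1  ]
3 [0.556  0.1864 0.286 ] [-0.156 -0.001  0.001 -0.003 -0.108  0.274]
5 [0.556  0.1825 0.2885] [-0.201 -0.001  0.001 -0.003 -0.149  0.251]
8 [0.556  0.1763 0.2951] [-0.267 -0.001  0.001 -0.003 -0.215  0.191]
12 [0.556  0.1676 0.3032] [-0.356 -0.001  0.001 -0.003 -0.308  0.115]
16 [0.556  0.1583 0.3108] [-0.445 -0.001  0.001 -0.003 -0.406  0.047]
```

View pics/s4.png

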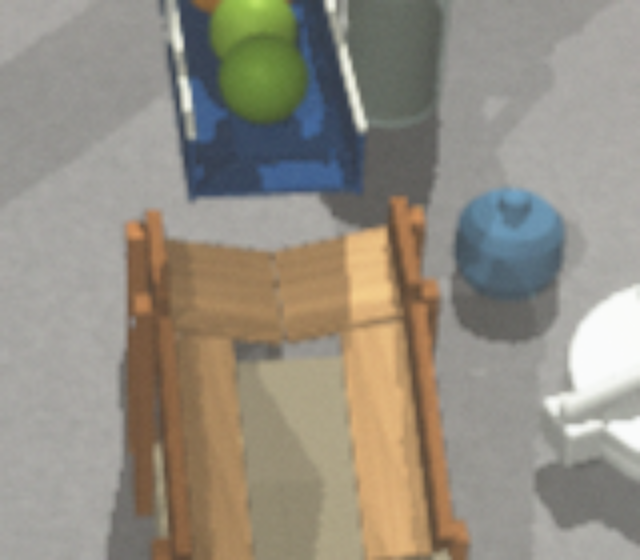

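jog_arm:
  increments:
    - [0, 0, 0, -0.01, 0, 0.02, 0]
    - [-0.02, 0, 0, -0.02, -0.01, 0.05, 0]
    - [-0.05, 0, 0, -0.03, -0.03, 0.09, 0]
    - [-0.07, 0, 0, -0.03, -0.05, 0.14, 0]
    - [-0.09, 0, 0, -0.03, -0.065, 0.18, 0]
    - [-0.1, 0, 0, -0.03, -0.07, 0.22, 0]
    - [-0.11, 0, 0, -0.03, -0.08, 0.25, 0]
    - [-0.12, 0, 0, -0.03, -0.085, 0.27, 0]
    - [-0.13, 0, 0, -0.03, -0.09, 0.28, 0]
    - [-0.14, 0, 0, -0.03, -0.1, 0.28, 0]
    - [-0.15, 0, 0, -0.03, -0.105, 0.275, 0]
    - [-0.156, 0, 0, -0.03, -0.108, 0.272, 0]
    - [-0.156, 0, 0, -0.03, -0.108, 0.272, 0]
    - [-0.156, 0, 0, -0.03, -0.108, 0.272, 0]

```text
time_s: 12.35
position: [0.5589, 0.1861, 0.2863]
eef_rot: [0.0, -3.14, -0.081]
wrist_force: [0.1, -1.2, -6.7]
width: 0.0153
gripper_force: 59.0
```

```bash
cat >> h.py <<'E'
def look(c="side"):
    im=get_image(c)
    for n in("lime_a","grapefruit"):
        print(c,n,[(round(x["p"],2),np.round(x["position"],3).tolist()) for x in landmark_of(c,n) if x["p"]>.4])
    return im
def rows(mouth,tips):
    s=observe();p0=s["position"];r0=R.from_rotvec(s["eef_rot"])
    print(s["time_s"],p0,s["wrist_force"],"mouth",p0+r0.apply([0,-.137,.103]),"tip",np.degrees(np.arcsin(r0.as_matrix()[2,1])))
    for t in tips: print(t,inc(p0,r0,tcp(mouth,t),toolrot(90,t)).tolist())
E
python3 - <<'E'
from h import *
np.set_printoptions(precision=4,suppress=True)
rows([.559,.055,.175],(4,5,6,7,8,9,10,12))
look();look("scene")
print([(x["p"],np.array(x["position"])) for x in landmark_of("side","trough_mouth")[:1]])
E
```

```text
12.35 [0.5589 0.1861 0.2863] [ 0.0702 -1.1698 -6.7361] mouth [0.5589 0.0546 0.1763] tip 2.9701296127670695
4 [-0.023, -0.001, 0.0, -0.001, -0.016, -0.011]
5 [-0.045, -0.001, 0.0, -0.001, -0.034, -0.035]
6 [-0.067, -0.001, 0.0, -0.001, -0.053, -0.058]
7 [-0.09, -0.001, 0.0, -0.001, -0.073, -0.081]
8 [-0.112, -0.001, 0.0, -0.001, -0.093, -0.103]
9 [-0.134, -0.001, 0.0, -0.001, -0.113, -0.125]
10 [-0.156, -0.001, 0.0, -0.001, -0.133, -0.147]
12 [-0.201, -0.001, 0.0, -0.001, -0.176, -0.189]
side lime_a [(0.77, [0.56, 0.159, 0.209]), (0.76, [0.557, 0.102, 0.203]), (0.63, [0.236, 0.46, 0.026])]
side grapefruit [(0.88, [0.555, 0.237, 0.232]), (0.66, [0.325, 0.619, 0.05])]
scene lime_a [(0.64, [0.564, 0.093, 0.203]), (0.61, [0.241, 0.462, 0.025]), (0.48, [0.557, 0.146, 0.208])]
scene grapefruit [(0.61, [0.557, 0.221, 0.232]), (0.61, [0.324, 0.619, 0.046])]
[(0.83, array([0.5557, 0.0546, 0.1757]))]
```

jog_arm:
  increments:
    - [-0.012, 0, 0, 0, -0.008, -0.01, 0]
    - [-0.023, 0, 0, 0, -0.016, -0.02, 0]
    - [-0.034, 0, 0, 0, -0.025, -0.03, 0]
    - [-0.045, 0, 0, 0, -0.034, -0.04, 0]
    - [-0.056, 0, 0, 0, -0.043, -0.05, 0]
    - [-0.067, 0, 0, 0, -0.053, -0.06, 0]
    - [-0.078, 0, 0, 0, -0.063, -0.07, 0]
    - [-0.09, 0, 0, 0, -0.073, -0.081, 0]
    - [-0.09, 0, 0, 0, -0.073, -0.081, 0]
    - [-0.09, 0, 0, 0, -0.073, -0.081, 0]

```text
time_s: 13.95
position: [0.5588, 0.1785, 0.2939]
eef_rot: [0.0, -3.135, -0.192]
wrist_force: [0.4, -2.0, -4.9]
width: 0.0153
gripper_force: 59.3
```

```bash
python3 - <<'E'
from h import *
np.set_printoptions(precision=4,suppress=True)
rows([.559,.055,.175],(7.5,8,8.5,9,9.5,10,10.5))
look();look("scene")
E
```

```text
13.95 [0.5588 0.1785 0.2939] [ 0.431  -2.0122 -4.9392] mouth [0.5588 0.0551 0.1749] tip 7.02050862671516
7.5 [-0.011, -0.001, 0.0, -0.002, -0.009, -0.013]
8 [-0.022, -0.001, 0.0, -0.002, -0.018, -0.024]
8.5 [-0.033, -0.001, 0.0, -0.002, -0.028, -0.036]
9 [-0.044, -0.001, 0.0, -0.002, -0.037, -0.048]
9.5 [-0.055, -0.001, 0.0, -0.002, -0.046, -0.059]
10 [-0.066, -0.001, 0.0, -0.002, -0.056, -0.071]
10.5 [-0.077, -0.001, -0.0, -0.002, -0.066, -0.082]
side lime_a [(0.77, [0.56, 0.14, 0.214]), (0.68, [0.234, 0.462, 0.027]), (0.57, [0.558, 0.082, 0.205])]
side grapefruit [(0.87, [0.552, 0.214, 0.238]), (0.58, [0.325, 0.618, 0.051])]
scene lime_a [(0.8, [0.239, 0.458, 0.026]), (0.69, [0.564, 0.079, 0.206]), (0.55, [0.558, 0.134, 0.213])]
scene grapefruit [(0.73, [0.554, 0.21, 0.239]), (0.72, [0.323, 0.615, 0.051])]
```

jog_arm:
  increments:
    - [0, 0, 0, 0, 0, -0.02, 0]
    - [0, 0, 0, 0, 0, -0.04, 0]
    - [-0.011, 0, 0, 0, -0.003, -0.06, 0]
    - [-0.022, 0, 0, 0, -0.012, -0.075, 0]
    - [-0.033, 0, 0, 0, -0.022, -0.086, 0]
    - [-0.044, 0, 0, 0, -0.031, -0.098, 0]
    - [-0.044, 0, 0, 0, -0.031, -0.098, 0]
    - [-0.044, 0, 0, 0, -0.031, -0.098, 0]

```text
time_s: 15.25
position: [0.5589, 0.1743, 0.3033]
eef_rot: [0.0, -3.131, -0.247]
wrist_force: [0.8, -0.2, -7.4]
width: 0.0152
gripper_force: 58.9
```

```bash
python3 - <<'E'
from h import *
np.set_printoptions(precision=4,suppress=True)
rows([.559,.055,.179],(9,9.5,10,10.5,11,11.5,12))
look();look("scene")
E
```

```text
15.25 [0.5589 0.1743 0.3033] [ 0.803  -0.2111 -7.3852] mouth [0.5588 0.0552 0.1801] tip 9.019047271012337
9 [0.0, -0.001, 0.0, -0.001, -0.003, 0.011]
9.5 [-0.011, -0.001, 0.0, -0.001, -0.012, -0.001]
10 [-0.022, -0.001, 0.0, -0.001, -0.021, -0.012]
10.5 [-0.033, -0.001, 0.0, -0.001, -0.03, -0.024]
11 [-0.044, -0.001, 0.0, -0.001, -0.04, -0.036]
11.5 [-0.055, -0.001, 0.0, -0.001, -0.049, -0.047]
12 [-0.066, -0.001, 0.0, -0.001, -0.059, -0.059]
side lime_a [(0.83, [0.236, 0.462, 0.028]), (0.79, [0.561, 0.021, 0.18]), (0.62, [0.541, -0.093, 0.043])]
side grapefruit [(0.94, [0.325, 0.619, 0.049]), (0.73, [0.552, 0.096, 0.23])]
scene lime_a [(0.92, [0.242, 0.46, 0.025]), (0.69, [0.56, -0.044, 0.134]), (0.52, [0.69, 0.443, -0.001])]
scene grapefruit [(0.87, [0.557, 0.05, 0.231]), (0.87, [0.321, 0.618, 0.049])]
```

jog_arm:
  increments:
    - [0, 0, 0, 0, 0, 0, 0]
    - [0, 0, 0, 0, 0, 0, 0]
    - [0, 0, 0, 0, 0, 0, 0]
    - [0, 0, 0, 0, 0, 0, 0]
    - [0, 0, 0, 0, 0, 0, 0]
    - [0, 0, 0, 0, 0, 0, 0]

```text
time_s: 16.3
position: [0.5589, 0.1742, 0.3032]
eef_rot: [0.0, -3.131, -0.247]
wrist_force: [0.5, 1.0, -2.8]
width: 0.0153
gripper_force: 59.6
```

```bash
python3 - <<'E'
from h import *
np.set_printoptions(precision=4,suppress=True)
save("side","s5.png",(250,150,430,380),2.5)
look();look("scene")
s=observe();p0=s["position"];r0=R.from_rotvec(s["eef_rot"]);print(s["time_s"],s["wrist_force"],p0)
# retreat: mouth up level, back +y
print(inc(p0,r0,[p0[0],.264,.34],toolrot(90,0)))
E
```

```text
side lime_a [(0.57, [0.238, 0.463, 0.028]), (0.46, [0.606, -0.088, 0.041]), (0.43, [0.558, 0.04, 0.148])]
side grapefruit [(0.8, [0.325, 0.62, 0.05]), (0.67, [0.557, -0.206, 0.055])]
scene lime_a [(0.87, [0.242, 0.462, 0.027]), (0.59, [0.602, -0.09, 0.043])]
scene grapefruit [(0.83, [0.324, 0.617, 0.047]), (0.76, [0.559, -0.215, 0.056])]
16.65 [ 1.0518 -0.1207 -2.4053] [0.5589 0.1742 0.3032]
[ 0.2   -0.001  0.     0.     0.945 -0.222]
```

View pics/s5.png

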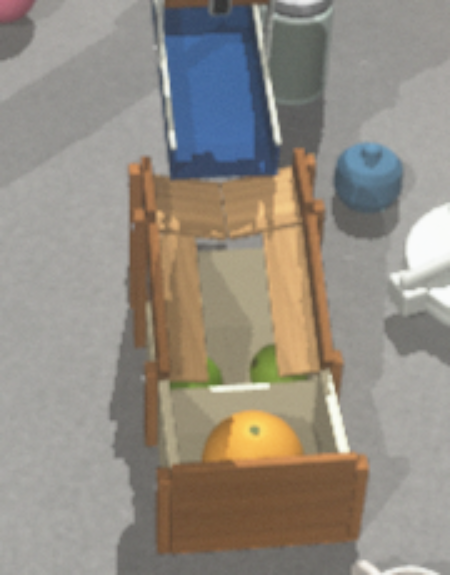

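Side picture: both limes lie in the first bay at (200,372) and (275,362), the grapefruit is in the end bay at (252,435), and the trough at (220,90) is empty. Next I'll back off and level it.

jog_arm:
  increments:
    - [0.02, 0, 0, 0, 0, -0.08, 0]
    - [0.05, 0, 0, 0.02, 0.05, -0.2, 0]
    - [0.09, 0, 0, 0.07, 0.15, -0.26, 0]
    - [0.13, 0, 0, 0.15, 0.3, -0.26, 0]
    - [0.16, 0, 0, 0.27, 0.47, -0.25, 0]
    - [0.19, 0, 0, 0.4, 0.65, -0.24, 0]
    - [0.2, 0, 0, 0.52, 0.8, -0.23, 0]
    - [0.2, 0, 0, 0.61, 0.9, -0.22, 0]
    - [0.2, 0, 0, 0.67, 0.945, -0.22, 0]
    - [0.2, 0, 0, 0.69, 0.945, -0.22, 0]
    - [0.2, 0, 0, 0.69, 0.945, -0.22, 0]

```text
time_s: 18.02
position: [0.4901, 0.2634, 0.3399]
eef_rot: [-0.001, -3.141, -0.0]
wrist_force: [-0.8, 0.4, -2.8]
width: 0.0151
gripper_force: 59.6
```

```bash
python3 - <<'E'
from h import *
np.set_printoptions(precision=4,suppress=True)
s=observe();p0=s["position"];r0=R.from_rotvec(s["eef_rot"]);print(s["time_s"],s["wrist_force"],p0)
print(inc(p0,r0,[.49,.31,.113],toolrot(90,0)))
im=get_image("scene");get_image("side")
print([(n,c,x["p"],np.array(x["position"])) for n in("trough","trough_mouth") for c in("scene","side") for x in landmark_of(c,n)[:1]])
E
```

```text
18.025 [-0.7759  0.4229 -2.8322] [0.4901 0.2634 0.3399]
[ 0.    -0.001 -0.001  0.     0.466  2.269]
[('trough', 'scene', 0.97, array([0.4872, 0.2598, 0.2288])), ('trough', 'side', 0.59, array([0.4854, 0.2626, 0.2325])), ('trough_mouth', 'scene', 0.78, array([0.4875, 0.1269, 0.2393])), ('trough_mouth', 'side', 0.78, array([0.4886, 0.1269, 0.2333]))]
```

jog_arm:
  increments:
    - [0, 0, 0, 0, 0.05, 0.1, 0]
    - [0, 0, 0, 0, 0.15, 0.3, 0]
    - [0, 0, 0, 0, 0.3, 0.55, 0]
    - [0, 0, 0, 0, 0.4, 0.8, 0]
    - [0, 0, 0, 0, 0.466, 1, 0]
    - [0, 0, 0, 0, 0.466, 1, 0]

```text
time_s: 19.08
position: [0.4888, 0.3109, 0.238]
eef_rot: [0.002, -3.138, 0.003]
wrist_force: [-0.1, -0.2, -2.1]
width: 0.0153
gripper_force: 59.6
```

jog_arm:
  increments:
    - [0, 0, 0, 0, 0, 0.2, 0]
    - [0, 0, 0, 0, 0, 0.45, 0]
    - [0, 0, 0, 0, 0, 0.7, 0]
    - [0, 0, 0, 0, 0, 0.9, 0]
    - [0, 0, 0, 0, 0, 1, 0]
    - [0, 0, 0, 0, 0, 1, 0]

```text
time_s: 19.82
position: [0.4898, 0.3106, 0.14]
eef_rot: [0.0, -3.141, -0.0]
wrist_force: [0.5, 0.3, -1.8]
width: 0.0152
gripper_force: 59.6
```

jog_arm:
  increments:
    - [0, 0, 0, 0, 0, 0.06, 0]
    - [0, 0, 0, 0, 0, 0.12, 0]
    - [0, 0, 0, 0, 0, 0.18, 0]
    - [0, 0, 0, 0, 0, 0.22, 0]
    - [0, 0, 0, 0, 0, 0.25, 0]
    - [0, 0, 0, 0, 0, 0.265, 0]
    - [0, 0, 0, 0, 0, 0.265, 0]
    - [0, 0, 0, 0, 0, 0.265, 0]

```text
time_s: 20.82
position: [0.4898, 0.3107, 0.1135]
eef_rot: [0.0, -3.141, -0.0]
wrist_force: [-0.5, -0.0, -2.6]
width: 0.0152
gripper_force: 59.7
```

Not yet in contact; I'll creep down until the weight comes off.

jog_arm:
  increments:
    - [0, 0, 0, 0, 0, 0.01, 0]
    - [0, 0, 0, 0, 0, 0.02, 0]
    - [0, 0, 0, 0, 0, 0.03, 0]
    - [0, 0, 0, 0, 0, 0.03, 0]
    - [0, 0, 0, 0, 0, 0.03, 0]

```text
time_s: 21.45
position: [0.4897, 0.3107, 0.1107]
eef_rot: [0.0, -3.141, -0.0]
wrist_force: [-2.9, -2.1, 5.2]
width: 0.0151
gripper_force: 60.7
```

jog_arm:
  increments:
    - [0, 0, 0, 0, 0, -0.005, 0.3]
    - [0, 0, 0, 0, 0, -0.005, 0.6]
    - [0, 0, 0, 0, 0, -0.005, 1]
    - [0, 0, 0, 0, 0, -0.005, 1]
    - [0, 0, 0, 0, 0, -0.005, 1]
    - [0, 0, 0, 0, 0, -0.005, 1]
    - [0, 0, 0, 0, 0, -0.05, 1]
    - [0, 0, 0, 0, 0, -0.2, 1]
    - [0, 0, 0, 0, 0, -0.45, 1]
    - [0, 0, 0, 0, 0, -0.75, 1]
    - [0, 0, 0, 0, 0, -1, 1]
    - [0, 0, 0, 0, 0, -1, 1]
    - [0, 0, 0, 0, 0, -1, 1]

```text
time_s: 23.08
position: [0.4896, 0.3106, 0.2105]
eef_rot: [0.0, -3.141, -0.0]
wrist_force: [0.6, 0.3, 0.1]
width: 0.085
gripper_force: 0.0
```

```bash
python3 - <<'E'
from h import *
save("scene","s6.png");look();look("scene")
for n in("trough","trough_mouth","jar","salt_cellar","mug"): print(n,[(round(x["p"],2),np.round(x["position"],3).tolist()) for x in landmark_of("scene",n)[:1]])
s=observe();print(s["position"],s["width"],s["time_s"])
E
```

```text
side lime_a [(0.62, [0.606, -0.09, 0.044]), (0.57, [0.513, -0.094, 0.039]), (0.49, [0.236, 0.46, 0.024])]
side grapefruit [(0.93, [0.328, 0.619, 0.052]), (0.61, [0.556, -0.08, -0.002])]
scene lime_a [(0.9, [0.241, 0.461, 0.025]), (0.7, [0.604, -0.092, 0.043]), (0.55, [0.671, -0.402, -0.001])]
scene grapefruit [(0.93, [0.325, 0.617, 0.047]), (0.72, [0.561, -0.209, 0.059])]
trough [(0.84, [0.489, 0.307, -0.003])]
trough_mouth [(0.82, [0.487, 0.176, 0.007])]
jar [(0.71, [0.686, 0.441, -0.001])]
salt_cellar [(0.76, [0.75, 0.221, -0.002])]
mug [(0.68, [0.672, -0.398, 0.002])]
[0.48975919 0.31066045 0.2102806 ] 0.08519095856202784 23.675
```

View pics/s6.png

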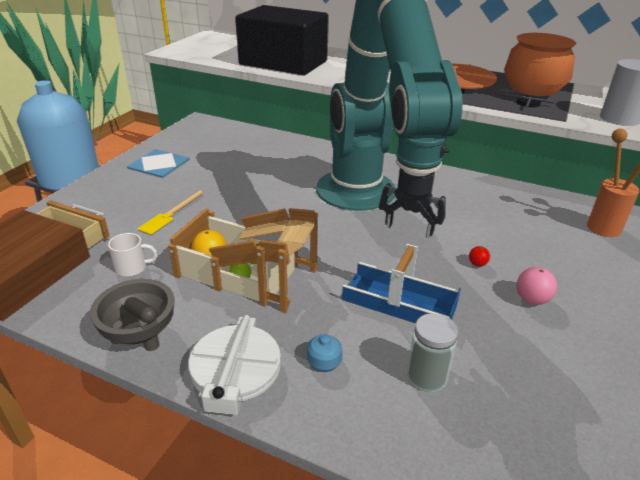

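The picture shows the trough empty and upright at (402,293) and the gripper clear of it at (415,205). The grapefruit is in the end bay (208,243), a lime shows in the first bay (240,268), and the other things are where they were.

```bash
python3 -c "
from bench import *
print(job_done())"
```

```text
the job is handed in; nothing more can be done
None
```

Job handed in at about 24 s: both limes are in the first bay, the grapefruit is in the end bay, and the empty trough is upright on the counter about 7 cm from where it started; while tipping, its lip seems to have rested briefly on the sizer's head at about 3 N.

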